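Refit the dust drawer of the bench polisher

TASK

Get the bench polisher's dust drawer back in with the clean (white) filter cassette: seat the cassette gently and fully down on the two brass pegs in the drawer, its red end towards the drawer's handle. Then carry the drawer level to the machine, rest it on the machine's base plate with just its nose in the opening and let go, then take it again and slide it gently all the way home, until its blue front sits flat against the machine. Leave the other things on the bench alone.

Things in the scene. Friction and masses are not known exactly. Their poses are not given: they have to be found in the camera images.
- drawer: Dust drawer, loose, about 0.42 kg: open aluminium tray with a blue front plate. Origin: centre of the tray's underside; x along the tray to its nose, z up. Tray 190 long (x -95 to 95), 60 wide, walls 40 high, 3 thick, floor 4 thick. Blue plate 96 wide, 90 high, 6 thick, at x -95 to -101. Carry it gripped across its 60 mm width from above, at mid-length; the walls bear the grip.
- seat (a point): Point on the drawer's floor where the seated cassette's origin belongs (drawer x 30, y 0, z 4); axes as the drawer's. On the centre line stand two brass pegs, 14 high over the floor, the top 5 coned: diameter 14 at x 32 from here, diameter 10 at x -32. The seated cassette's axes agree with these.
- drawer_handle (a point): Middle of the drawer's black handle bar: round, 10 thick, 60 long, level and parallel to the blue plate, 45 in front of it (drawer x -146, z 80), on two posts 60 apart. Axes as the drawer's.
- filter: Clean filter cassette, loose, about 0.16 kg: black frame, white pleats, one red end. Origin: centre of its underside; x along its length away from the red end (at x -52), z up. 104 long, 46 wide, frame 40 high, 66 with its lift bar. Two round holes in its 10 thick bottom take the pegs with 2 mm play: diameter 16 at x 32, diameter 12 at x -32, so it seats one way round only.
- filter_bar (a point): Middle of the clean cassette's black lift bar: 100 long (along the cassette's x), 10 thick, 18 high, its middle 57 above the cassette's underside; 8 mm of air between it and the frame. Axes as the cassette's.
- filter_red_end (a point): Middle of the red end face of the clean cassette, 25 above its underside.
- mouth (a point): Drawer opening of the polisher: point on the base plate's top, mid-opening, in the plane of the grey end face that the blue front comes to rest against. x level into the machine (the way the drawer slides), z up. Opening 66 wide (flared to 76 over the first 22 mm), 80 high. With the drawer home its origin is at x 95, y 0, z 0 here. Only friction (under 8 N) resists until the front meets the face.
- polisher: Fixed bench polisher. Origin on the bench, 14 below point mouth; axes as mouth; the worker's side is -y. Aluminium base plate 14 thick, 240 wide, x -110 to 490: 110 mm of it lie in front of the opening as a landing. Grey box with the opening: 220 wide, top 106 above the bench. On it the hood, x 50 to 270, up to 350 above the bench, glass shield at -y; motor beyond, to x 465.
- old_filter: The old, clogged cassette: same frame, red end and size as the clean one, but with dark grey-brown pleats. To be left where it stands. Origin: centre of its underside.
- rouge_bar: Dark red bar of polishing compound, 100 x 34 x 28. Leave alone.
- green_bar: Dark green bar of polishing compound, 100 x 34 x 28. Leave alone.
- buff: Cream cotton buff lying flat, diameter 96, 20 high. Leave alone.
- bench_brush: Bench brush with a wooden handle, lying flat, under 250 long. Leave alone.
Things that resemble listed ones, but are neither listed nor needed, are in the scene too. What is shaped like the filter but orange or purple is not meant.

How it is judged:
By the outcome, as a careful person would: the job done as asked, in the order asked, and still so for the second after the job is handed in, with the robot touching nothing.
It also fails if it takes over 70 s, if anything falls off the work surface, if the arm or the gripper's body presses on something with over 40 N, if the wrist force passes 120 N, or if a joint passes its speed limit or range.

ROBOT

A 6-joint arm with a two-finger parallel gripper is mounted at the origin on the work surface. World frame = base frame: x ahead of the robot, y to its left, z up, the work surface at z = 0. Lengths are in mm, angles in rad, forces in N, time in s.
With the tool pointing down it reaches from about 400 to 925 mm from the base axis. Payload 12.5 kg.
Tool frame: the origin (TCP) lies between the finger pads; the fingertips stand env.tip_extent ahead of it and the grasp point (between the pads) lies 11 mm behind it (env.tip_extent is the distance from the TCP to the fingertips, in mm); z points along the fingers, y is the line along which they close (so a half turn about z gives the same grasp; the last joint's range is limited). The gripper opens to 95 mm and grips with 3 to 60 N. Pads are 20 mm wide; open, the fingers measure 119 mm over their backs; the gripper's body (75 mm by 180 mm) begins 59 mm behind the grasp point.
Start: joints at [1.12, 0.491, 1.559, -0, 1.092, -0.106], TCP at [211.239, 588.238, 222.661] pointing down, gripper open.
Joint ranges: [-3.1, 3.1], [-0.84, 2.19], [0.05, 2.79], [-1.13, 4.28], [0.06, 2.93], [-2.69, 2.69]. Speed limits (rad/s): [2.22, 2.22, 2.79, 3.14, 3.14, 3.14].

INTERFACE

Orientations are given as [roll, pitch, yaw] about the fixed x, y, z axes, in that order (R = Rz(yaw) Ry(pitch) Rx(roll)).
In Python, from cell import env gives the robot as it stands.
- The arm moves only by the tool carry_out, never from a script. Its argument "motion" is a list of rows, each a list of 5 numbers: the shift along the tool's x, y, z in mm, then the turn about the tool's z in degrees, then the closure, from 0 (fully open) to 1 (shut). A call has 1 to 12 rows; each row shifts and turns the commanded pose from where the row before left it, along the tool's axes as they then stand; what a row does not reach is not made up. A row lasts 1/10 s, in which the tool goes at most 50 mm and 8.59 degrees, less where a joint would pass 70% of its speed; a pose out of reach is approached as far as the arm can. A call with a gripper value outside its range is refused whole. The fingers move at their own pace and stop on an object; the grip force is fixed at half the most. Time passes only in rows, so rows that do not move let the fingers close. It gives the time, the measured TCP pose, the force, the opening and the grip force at its end, in the units of the state.
- env.state(): the state, without advancing time (a new reading comes with each control period).
- env.read_camera(name): name is "scene" or "top"; returns a dict with "color" (400x640x3 uint8, red, green, blue), "K" (3x3 intrinsics, pixels), "R" (3x3) and "t" (3): a world point X has camera coordinates R X + t. Camera axes: x right, y down, z forward; pixel columns grow to the right and rows downward; lengths in mm; the calibration is good to about 2 mm. A picture is of the moment at which its call begins. There is no depth.
- env.job_done(): hands the job in; it is judged then, once.
The state is a dict: "t": time; "joints": joint angles; "qvel": joint speeds; "tau": joint torques, N m; "eef_pos": TCP position; "tcp_rot": TCP orientation; "ft_force": force on the tool from outside, world axes, zero at the start; "moment": the same for the moment, N m; "opening": opening from 0.0 (shut) to 1.0 (fully open); "grip_force": force on a finger pad.
Only numpy, scipy, OpenCV 4.12 (cv2) and the standard library are available. Lean on these libraries where they do the work, as an engineer would, in place of code of your own. Each camera call takes 0.05 s, during which the arm holds its last target. There are 200 camera calls.

## Working session

There is one attempt and no reset: what is moved stays moved. The work goes in short steps, Python scripts to look and compute and a tool call to move; the robot and the scene stay as the last step left them, time stands still between calls to the robot, and variables do not carry over. Pictures are saved under pics/ and viewed, at most 10 in all, crops included, and the job is handed in when it is done.

Besides the shell and the picture viewer there is one more tool, called after "Emit:" by a JSON object that holds its "fn" and its "kwargs", one argument or row to a line. carry_out: Moves the arm, as the interface text tells. Its arguments: {"type":"object","properties":{"motion":{"type":"array"}},"required":["motion"]}

```bash
ls; mkdir -p pics
python3 - <<'E'
from cell import env
import cv2, numpy as np
s=env.state(); print({k:np.round(v,3).tolist() for k,v in s.items()}, env.tip_extent)
for n in ("scene","top"):
    c=env.read_camera(n); cv2.imwrite(f"pics/{n}0.png",c["color"][:,:,::-1]); np.savez(f"{n}.npz",K=c["K"],R=c["R"],t=c["t"])
    print(n,c["K"].tolist(),np.round(c["R"],4).tolist(),np.round(c["t"],1).tolist(),np.round(-c["R"].T@c["t"]))
E
```

```text
pics
{'t': 0.0, 'joints': [1.12, 0.492, 1.559, 0.0, 1.092, -0.106], 'qvel': [0.0, -0.002, -0.003, 0.001, -0.001, -0.001], 'tau': [0.002, -61.266, -25.818, 0.069, 0.048, -0.0], 'eef_pos': [211.128, 588.017, 222.07], 'tcp_rot': [-3.14, -0.0, 2.797], 'ft_force': [0.376, 0.553, -0.176], 'moment': [0.003, -0.039, 0.039], 'grip_force': 0.0, 'opening': 0.996} 8.0
scene [[374.6075975226224, 0.0, 322.1132418851314], [0.0, 374.6075975226224, 199.58794392422033], [0.0, 0.0, 1.0]] [[-0.2384, 0.9712, -0.0046], [0.7466, 0.1803, -0.6404], [-0.6211, -0.1561, -0.768]] [-74.2, -374.7, 1445.0] [1160.  365.  870.]
top [[479.6670444817319, 0.0, 315.37319086071614], [0.0, 479.6670444817319, 201.01947609214426], [0.0, 0.0, 1.0]] [[0.013, -0.9999, 0.0035], [-0.9814, -0.0135, -0.1913], [0.1913, -0.001, -0.9815]] [204.0, 549.8, 1139.4] [ 319.  212. 1223.]
```

View pics/top0.png

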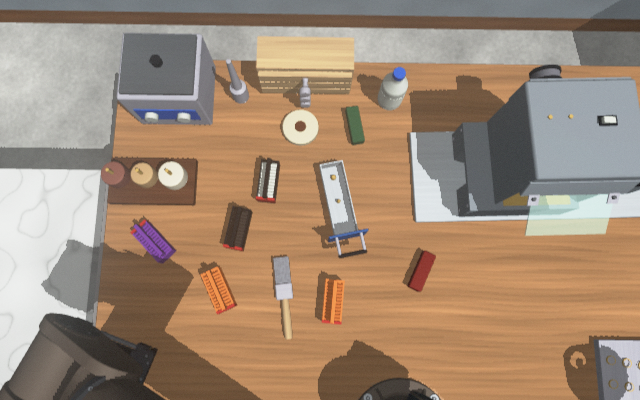

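View pics/scene0.png

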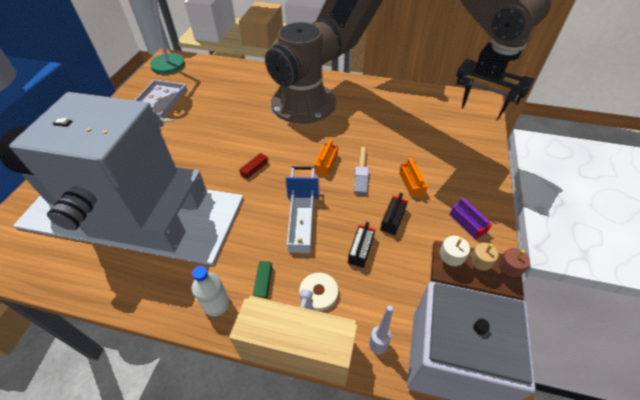

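The top view shows the clean cassette at (268,180), the old one at (238,228), the drawer at (340,205) with its nose up-image and its handle at (350,245), and the base plate's landing edge at columns 411–416. I'll enlarge these.

Run:
```python
import cv2, numpy as np
t=cv2.imread("pics/top0.png")
def crop(x0,y0,w,h,f): return cv2.resize(t[y0:y0+h,x0:x0+w],None,fx=f,fy=f,interpolation=cv2.INTER_CUBIC)
a=crop(245,148,133,120,6)   # 798x720 -> too high
a=crop(245,150,130,110,5.4) if 0 else cv2.resize(t[150:264,245:378],(798,600*114*7//(600*7)*6-84) if 0 else None,fx=5.2,fy=5.2,interpolation=cv2.INTER_CUBIC)
for i in range(0,133,10): cv2.line(a,(int(i*5.2),0),(int(i*5.2),6 if i%50!=5 else 14),(0,0,255),1)
for i in range(0,114,10): cv2.line(a,(0,int(i*5.2)),(6,int(i*5.2)),(0,0,255),1)
print(a.shape); cv2.imwrite("pics/c1.png",a)
b=cv2.resize(t[120:230,400:550],None,fx=5.2,fy=5.2,interpolation=cv2.INTER_CUBIC);print(b.shape);cv2.imwrite("pics/c2.png",b)
```

```text
(593, 692, 3)
(572, 780, 3)
```

View pics/c1.png

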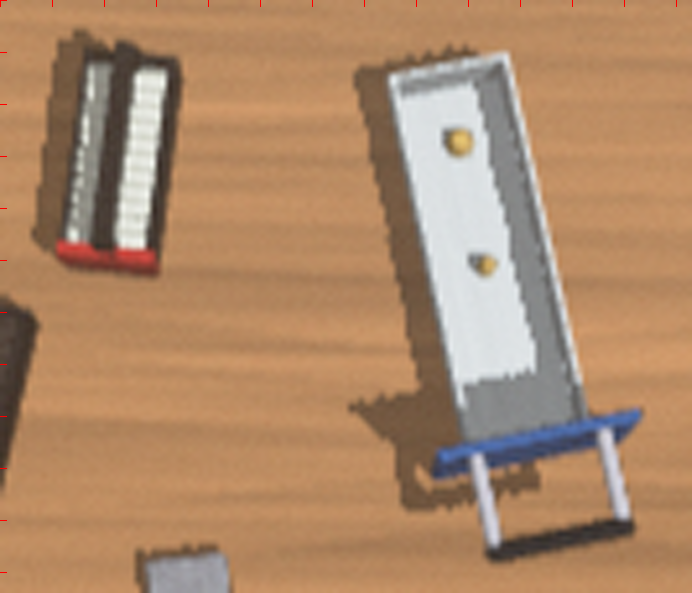

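View pics/c2.png

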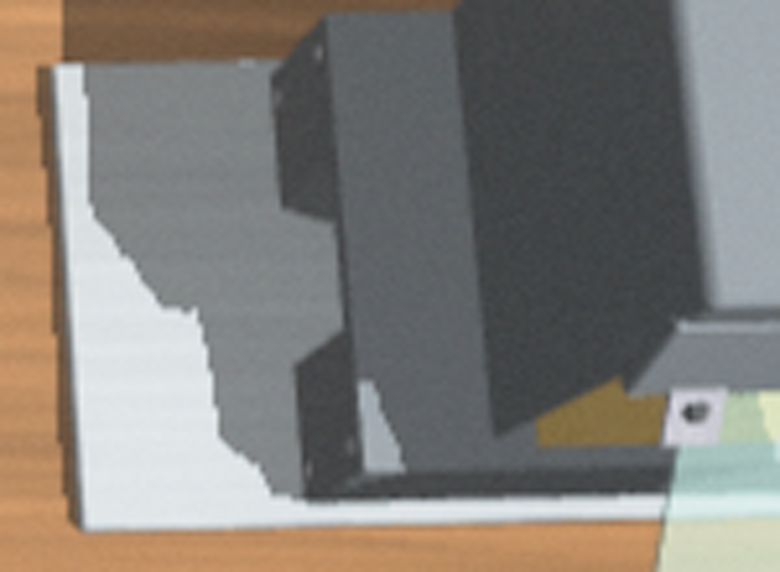

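Clean cassette: frame corner at crop (181,60) and red top edge (57,240)–(160,250). Drawer: pegs at (459,140) and (484,263), nose corners (388,75) and (510,53), handle ends (495,552) and (628,527). Machine: plate corners (53,66) and (85,528), opening foot (283,208) and (296,365), box top edge (327,15) to (362,472). I'll fit the poses to these.

```bash
cat > h.py <<'E'
import numpy as np
from scipy.optimize import least_squares
C={n:np.load(n+".npz") for n in ("top","scene")}
def proj(n,X):
    c=C[n]; p=(np.asarray(X)@c["R"].T+c["t"])@c["K"].T
    return p[...,:2]/p[...,2:]
def w(pose,P):
    x,y,a=pose; P=np.array(P,float); c,s=np.cos(a),np.sin(a)
    return np.c_[x+c*P[:,0]-s*P[:,1],y+s*P[:,0]+c*P[:,1],P[:,2]]
def fit(P,U,p0,n="top"):
    r=least_squares(lambda p:(proj(n,w(p,P))-U).ravel(),p0,x_scale=[1,1,.01],loss="soft_l1")
    return r.x,(proj(n,w(r.x,P))-U)
def uncrop(U,x0,y0,f): return np.array([x0,y0])+(np.array(U)+.5)/f-.5
E
python3 - <<'E'
from h import *
np.set_printoptions(precision=2,suppress=True)
def go(nm,P,U,x0,y0,p0):
    x,r=fit(P,uncrop(U,x0,y0,5.2),p0); print(nm,x[:2],"yaw",x[2]);print(r.tolist())
go("filter",[(52,-23,40),(52,23,40),(-52,23,40),(-52,-23,40),(50,0,66),(-50,0,66),(-52,-23,0)],[(181,60),(88,52),(57,240),(160,250),(127,45),(105,248),(158,274)],245,150,[550,310,0])
go("drawer",[(62,0,18),(-2,0,18),(95,30,40),(95,-30,40),(-146,30,80),(-146,-30,80),(-101,48,90),(-101,-48,90)],[(458,139),(483,262),(388,75),(510,53),(495,552),(628,527),(437,455),(642,412)],245,150,[500,150,0])
go("mach(mouth)",[(-110,120,14),(-110,-120,14),(0,38,14),(0,-38,14),(0,110,106),(0,-110,106)],[(53,66),(85,528),(283,208),(296,365),(327,15),(362,472)],400,120,[530,-160,-1.57])
E
```

```text
filter [604.02 332.47] yaw -0.09052397180599854
[[-0.13461818411269633, -0.6786969676994943], [-0.13347812574869522, -0.9542318599068267], [0.6637174743686955, 2.5805844009448435], [-0.969538807526078, 2.5260680454107387], [0.28679555130207746, -0.8049900494439157], [-0.42758449579963553, -0.8756950879255783], [0.6534155538937512, 0.8858253840901398]]
drawer [559.6  153.34] yaw 0.216701347501766
[[0.28585050274563173, -0.2777520021539033], [0.7041130801015356, -0.14621151047651892], [-0.11664936812752558, -0.07120836166510003], [-0.5973700833665134, -0.40852998372128013], [0.16308807557209093, -0.2154717612066861], [-0.7837463792558879, -0.5154321579291263], [0.10370757392672658, 0.9887705123418584], [0.15125970034779357, 1.1428141939858847]]
mach(mouth) [ 628.65 -150.61] yaw -1.5353528455451246
[[0.20190602694242443, -0.5901066068259979], [-0.2910698678005019, 0.38478170134868606], [-0.11999390570565538, 1.180784078347159], [-0.3363904222820224, -0.6066665285735553], [-0.09668808959997932, -0.2922544920860446], [0.7036267169463599, 0.1581138809660274]]
```

```bash
cat >> h.py <<'E'
def plan(pos,yaw,target,tyaw,n):
    """n rows shifting/turning from (pos,yaw) to target, tool pointing down"""
    d=(np.array(target)-pos)/n; dt=(tyaw-yaw)/n; out=[]
    for i in range(n):
        a=yaw+i*dt; c,s=np.cos(a),np.sin(a)
        out.append([c*d[0]+s*d[1], s*d[0]-c*d[1], -d[2], -np.degrees(dt)])
    print(np.round(out,2).tolist())
E
python3 - <<'E'
from h import *
from cell import env
np.set_printoptions(precision=2,suppress=True)
x,r=fit([(52,-23,40),(52,23,40),(-52,23,40),(-52,-23,40),(50,0,66),(-50,0,66),(-52,-23,0)],uncrop([(181,60),(88,52),(57,253),(160,263),(127,45),(105,248),(158,274)],245,150,5.2),[550,310,0])
print(x,r.tolist())
s=env.state(); plan(s["eef_pos"],s["tcp_rot"][2],[x[0],x[1],130],x[2]+np.pi,11)
# scene predictions for a check of the fits
print(proj("scene",w(x,[(52,-23,40),(-52,0,25),(0,0,66)])), proj("scene",w([559.6,153.3,.2167],[(62,0,18),(-2,0,18),(95,30,40),(-146,0,80)])),proj("scene",w([628.65,-150.6,-1.5354],[(-110,120,14),(-110,-120,14),(0,110,106)])))
E
```

```text
[603.   332.43  -0.09] [[-0.16576605361171914, -0.3163362188689405], [-0.17149822784841717, -0.5597409909434532], [0.7017749423774831, 0.4960516371884296], [-0.9242865706506223, 0.40835709502610484], [0.2528620837417179, -0.4185654750070853], [-0.38666051650545796, -0.4689350107978214], [0.6974256605570872, 1.2564973822785817]]
[[-41.38, -9.83, 8.38, -1.33], [-41.14, -10.79, 8.38, -1.33], [-40.88, -11.75, 8.38, -1.33], [-40.59, -12.69, 8.38, -1.33], [-40.29, -13.64, 8.38, -1.33], [-39.96, -14.57, 8.38, -1.33], [-39.61, -15.5, 8.38, -1.33], [-39.24, -16.41, 8.38, -1.33], [-38.84, -17.32, 8.38, -1.33], [-38.43, -18.22, 8.38, -1.33], [-37.99, -19.11, 8.38, -1.33]]
[[347.87 254.91]
 [366.28 229.22]
 [362.58 235.63]] [[299.95 238.8 ]
 [301.35 219.94]
 [310.19 244.82]
 [303.27 168.19]] [[212.04 263.1 ]
 [242.96 194.64]
 [163.32 232.84]]
```

Emit:
{"fn": "carry_out", "kwargs": {
  "motion": [
    [-41.4, -9.8, 8.4, -1.3, 0.4],
    [-41.1, -10.8, 8.4, -1.3, 0.4],
    [-40.9, -11.7, 8.4, -1.3, 0.4],
    [-40.6, -12.7, 8.4, -1.3, 0.4],
    [-40.3, -13.6, 8.4, -1.3, 0.4],
    [-40, -14.6, 8.4, -1.3, 0.4],
    [-39.6, -15.5, 8.4, -1.3, 0.4],
    [-39.2, -16.4, 8.4, -1.3, 0.4],
    [-38.8, -17.3, 8.4, -1.3, 0.4],
    [-38.4, -18.2, 8.4, -1.3, 0.4],
    [-38, -19.1, 8.4, -1.6, 0.4],
    [0, 0, 0, 0, 0.4]
  ]
}}

```text
t: 1.3
eef_pos: [605.5, 328.1, 128.3]
tcp_rot: [-3.14, -0.001, 3.048]
ft_force: [-1.1, 0.8, 0.0]
opening: 0.604
grip_force: 0.0
```

Run:
```python
from h import *
from cell import env
import cv2
t=env.read_camera("top")["color"]; s=env.read_camera("scene")["color"]
a=cv2.resize(t[130:230,220:320],None,fx=4,fy=4,interpolation=cv2.INTER_CUBIC)
b=cv2.resize(s[190:290,310:410],None,fx=4,fy=4,interpolation=cv2.INTER_CUBIC)
cv2.imwrite("pics/g1.png",np.hstack([a,b])[:,:,::-1])
st=env.state(); print(st["eef_pos"],st["tcp_rot"],st["t"]); 
p=st["eef_pos"]; print(proj("top",p-[0,0,8]),proj("scene",p-[0,0,8]))
plan(p,st["tcp_rot"][2],[603,332.4,51],np.pi-.09,4)
```

```text
[602.45819103 330.78504089 129.29669561] [-3.14104540e+00 -1.46535408e-03  3.04969897e+00] 1.4
[265.30631369 171.79405094] [363.71039684 222.65124594]
[[-0.1, 0.41, 19.57, -0.03], [-0.1, 0.41, 19.57, -0.03], [-0.1, 0.41, 19.57, -0.03], [-0.1, 0.41, 19.57, -0.03]]
```

View pics/g1.png

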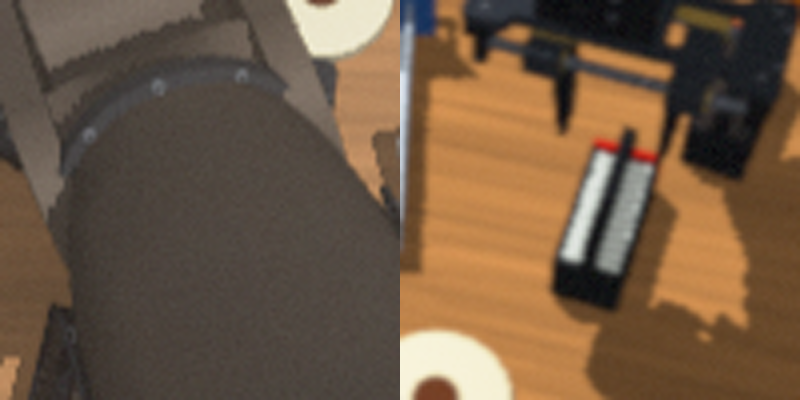

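Top view is blocked by the arm here. In the scene view the fingertips, at crop (563,130) and (665,150), straddle the bar line, and the cassette's far top corner at (557,262) agrees with the fit to about 1.5 px. Descending and gripping.

Emit:
{"fn": "carry_out", "kwargs": {
  "motion": [
    [0, 0.5, 20, 0, 0.4],
    [0, 0.5, 20, 0, 0.4],
    [0, 0.5, 20, 0, 0.4],
    [0, 0, 18, 0, 0.4],
    [0, 0, 0, 0, 0.4],
    [0, 0, 0, 0, 0.95],
    [0, 0, 0, 0, 0.95],
    [0, 0, 0, 0, 0.95],
    [0, 0, 0, 0, 0.95],
    [0, 0, 0, 0, 0.95],
    [0, 0, 0, 0, 0.95]
  ]
}}

```text
t: 2.5
eef_pos: [602.5, 333.1, 52.5]
tcp_rot: [3.141, 0.0, 3.051]
ft_force: [0.3, 0.2, 0.1]
opening: 0.154
grip_force: 0.0
```

Emit:
{"fn": "carry_out", "kwargs": {
  "motion": [
    [0, 0, 0, 0, 0.95],
    [0, 0, 0, 0, 0.95],
    [0, 0, 0, 0, 0.95]
  ]
}}

```text
t: 2.8
eef_pos: [602.4, 333.0, 52.2]
tcp_rot: [-3.142, -0.0, 3.052]
ft_force: [0.8, -0.3, -1.1]
opening: 0.104
grip_force: 30.0
```

Run:
```python
from h import *
plan([602.4,333,150],3.052,[588.9,159.8,110],np.pi+.2167,6)
```

```text
[[-0.34, -28.95, 6.67, -2.92], [1.14, -28.93, 6.67, -2.92], [2.61, -28.84, 6.67, -2.92], [4.08, -28.67, 6.67, -2.92], [5.54, -28.42, 6.67, -2.92], [6.98, -28.1, 6.67, -2.92]]
```

Emit:
{"fn": "carry_out", "kwargs": {
  "motion": [
    [0, 0, -20, 0, 0.95],
    [0, 0, -40, 0, 0.95],
    [0, 0, -38, 0, 0.95],
    [-0.3, -29, 6.7, -2.9, 0.95],
    [1.1, -28.9, 6.7, -2.9, 0.95],
    [2.6, -28.8, 6.7, -2.9, 0.95],
    [4.1, -28.7, 6.7, -2.9, 0.95],
    [5.5, -28.4, 6.7, -2.9, 0.95],
    [7, -28.1, 6.7, -3, 0.95],
    [0, 0, 0, 0, 0.95],
    [0, 0, 0, 0, 0.95]
  ]
}}

```text
t: 3.9
eef_pos: [588.9, 159.7, 110.1]
tcp_rot: [3.141, -0.0, -2.928]
ft_force: [-0.6, 0.8, -1.2]
opening: 0.105
grip_force: 30.0
```

Run:
```python
from h import *
from cell import env
import cv2
s=env.read_camera("scene")["color"]
b=cv2.resize(s[155:260,265:345],None,fx=5.6,fy=5.6,interpolation=cv2.INTER_CUBIC); print(b.shape)
cv2.imwrite("pics/h1.png",b[:,:,::-1])
np.set_printoptions(precision=2,suppress=True)
st=env.state(); p=st["eef_pos"];print(p,st["tcp_rot"],st["ft_force"],st["grip_force"])
x=[p[0],p[1],st["tcp_rot"][2]-np.pi]; z=p[2]-52.2; print(z)
q=lambda P:((proj("scene",w(x,P))-[265,155]+.5)*5.6-.5)
print("cass",q([(52,-23,z),(52,23,z),(52,-23,z+40),(52,23,z+40),(-52,-23,z+40),(-52,23,z+40),(50,0,z+66),(-50,0,z+66)]))
x=[559.6,153.3,.2167]
print("drawer",q([(95,30,40),(95,-30,40),(95,30,0),(95,-30,0),(62,0,18),(-2,0,18),(-101,48,90),(-101,-48,90)]))
```

```text
(588, 448, 3)
[588.93 160.31 110.22] [ 3.14  0.   -2.93] [ 0.06  0.17 -1.98] 29.999672770500183
58.01579070749878
cass [[142.65 458.66]
 [241.33 460.57]
 [136.42 408.58]
 [238.3  410.5 ]
 [154.31 232.85]
 [249.5  234.49]
 [184.47 371.56]
 [198.94 201.28]]
drawer [[255.36 505.28]
 [127.37 503.  ]
 [257.76 550.68]
 [133.65 548.42]
 [198.04 471.6 ]
 [205.87 365.94]
 [304.92 126.78]
 [116.79 124.07]]
```

View pics/h1.png

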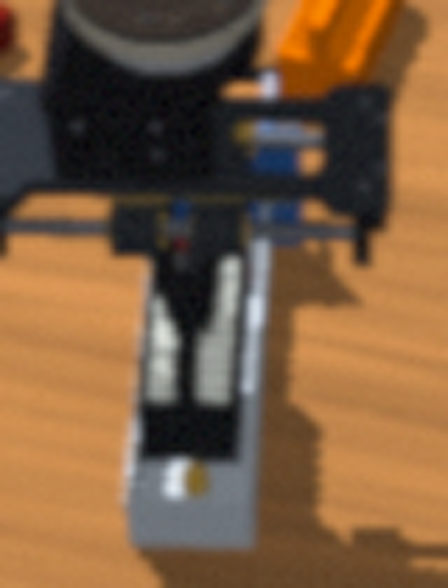

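In the crop the cassette's lower far edge spans (139,457)–(237,462) and the drawer nose foot (131,548)–(253,549). Both sit about 3.5 px left of prediction, so relative alignment is good to under 1 mm. The big peg shows at (197,478), ahead of the cassette as it should be. Lowering.

Emit:
{"fn": "carry_out", "kwargs": {
  "motion": [
    [0, 0, 15, 0, 0.95],
    [0, 0, 15, 0, 0.95],
    [0, 0, 8, 0, 0.95],
    [0, 0, 0, 0, 0.95],
    [0, 0, 1, 0, 0.95],
    [0, 0, 1, 0, 0.95],
    [0, 0, 1, 0, 0.95],
    [0, 0, 1, 0, 0.95],
    [0, 0, 0, 0, 0.95]
  ]
}}

```text
t: 4.85
eef_pos: [588.7, 159.9, 68.1]
tcp_rot: [3.142, 0.0, -2.926]
ft_force: [0.4, -0.3, -0.9]
opening: 0.104
grip_force: 30.0
```

Emit:
{"fn": "carry_out", "kwargs": {
  "motion": [
    [0, 0, 1, 0, 0.95],
    [0, 0, 1, 0, 0.95],
    [0, 0, 1, 0, 0.95],
    [0, 0, 1, 0, 0.95],
    [0, 0, 0, 0, 0.95]
  ]
}}

```text
t: 5.35
eef_pos: [588.2, 159.4, 64.5]
tcp_rot: [-3.141, -0.001, -2.926]
ft_force: [-4.3, -4.3, 3.9]
opening: 0.103
grip_force: 30.0
```

Emit:
{"fn": "carry_out", "kwargs": {
  "motion": [
    [1, -0.7, 0, 0, 0.95],
    [0, 0, 0, 0, 0.95]
  ]
}}

```text
t: 5.55
eef_pos: [587.8, 159.0, 63.9]
tcp_rot: [3.141, 0.0, -2.926]
ft_force: [-1.6, -0.2, -0.5]
opening: 0.103
grip_force: 30.0
```

Lateral force is gone; going on down.

Emit:
{"fn": "carry_out", "kwargs": {
  "motion": [
    [0.4, 0, 1, 0, 0.95],
    [0, 0, 1, 0, 0.95],
    [0, 0, 1, 0, 0.95],
    [0, 0, 1, 0, 0.95],
    [0, 0, 0, 0, 0.95]
  ]
}}

```text
t: 6.05
eef_pos: [587.4, 159.0, 59.8]
tcp_rot: [3.141, -0.0, -2.926]
ft_force: [-0.8, 0.5, -1.6]
opening: 0.102
grip_force: 30.0
```

Emit:
{"fn": "carry_out", "kwargs": {
  "motion": [
    [0, 0, 1, 0, 0.95],
    [0, 0, 1, 0, 0.95],
    [0, 0, 1, 0, 0.95],
    [0, 0, 0, 0, 0.95],
    [0, 0, 0, 0, 0.95]
  ]
}}

```text
t: 6.55
eef_pos: [587.4, 159.0, 57.0]
tcp_rot: [3.141, -0.0, -2.926]
ft_force: [0.0, -1.0, -0.7]
opening: 0.099
grip_force: 30.0
```

Emit:
{"fn": "carry_out", "kwargs": {
  "motion": [
    [0, 0, 0.5, 0, 0.95],
    [0, 0, 0.5, 0, 0.95],
    [0, 0, 0.5, 0, 0.95],
    [0, 0, 0, 0, 0.95]
  ]
}}

```text
t: 6.95
eef_pos: [587.6, 158.8, 56.1]
tcp_rot: [-3.142, 0.001, -2.926]
ft_force: [-2.2, -1.3, 4.5]
opening: 0.104
grip_force: 30.0
```

Seated (56.1 against the expected 56.2). Release and move to mid-drawer, opening fully.

Emit:
{"fn": "carry_out", "kwargs": {
  "motion": [
    [0, 0, 0, 0, 0.6],
    [0, 0, 0, 0, 0.6],
    [0, 0, 0, 0, 0.6],
    [0, 0, 0, 0, 0.6],
    [0, 0, 0, 0, 0.6],
    [0, 0, -10, 0, 0.3],
    [0, 0, -25, 0, 0],
    [10, 0, -10, 0, 0],
    [20, 0, 0, 0, 0],
    [0, 0, 0, 0, 0],
    [0, 0, 0, 0, 0],
    [0, 0, 0, 0, 0]
  ]
}}

```text
t: 8.15
eef_pos: [558.6, 152.6, 100.6]
tcp_rot: [3.142, 0.001, -2.926]
ft_force: [-0.2, -0.3, -0.1]
opening: 0.934
grip_force: 0.0
```

Run:
```python
from h import *
from cell import env
import cv2
s=env.read_camera("scene")["color"]
b=cv2.resize(s[155:260,265:345],None,fx=5.6,fy=5.6,interpolation=cv2.INTER_CUBIC)
cv2.imwrite("pics/h2.png",b[:,:,::-1])
np.set_printoptions(precision=2,suppress=True)
st=env.state(); p=st["eef_pos"];print(p,st["tcp_rot"],st["opening"])
q=lambda x,P:((proj("scene",w(x,P))-[265,155]+.5)*5.6-.5)
x=[587.6-30*np.cos(.2155),158.8-30*np.sin(.2155),.2155]; print(x)
print("drawer",q(x,[(95,30,40),(95,-30,40),(95,30,0),(95,-30,0)]))
print("cass",q([587.6,158.8,.2155],[(52,-23,44),(52,23,44)]))
```

```text
[558.6  152.56 100.42] [ 3.14  0.   -2.93] 0.9651328026480048
[np.float64(558.2939120487467), np.float64(152.3849233057269), 0.2155]
drawer [[253.94 502.66]
 [126.09 500.25]
 [256.39 548.1 ]
 [132.41 545.71]]
cass [[142.61 472.6 ]
 [240.11 474.41]]
```

View pics/h2.png

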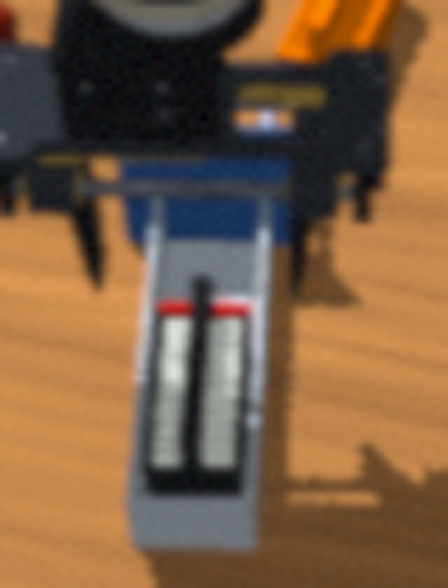

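The cassette sits squarely in the tray with its red end (155–250,308) towards the handle. The fingers at (98,288) and (297,290) straddle the drawer. Descending to grip the drawer.

Emit:
{"fn": "carry_out", "kwargs": {
  "motion": [
    [0, 0, 25, 0, 0],
    [0, 0, 25, 0, 0],
    [0, 0, 20, 0, 0],
    [0, 0, 8, 0, 0],
    [0, 0, 0, 0, 0],
    [0, 0, 0, 0, 0.5],
    [0, 0, 0, 0, 0.5],
    [0, 0, 0, 0, 0.5],
    [0, 0, 0, 0, 0.5],
    [0, 0, 0, 0, 0.5],
    [0, 0, 0, 0, 0.5],
    [0, 0, 0, 0, 0.5]
  ]
}}

```text
t: 9.4
eef_pos: [558.4, 152.4, 22.9]
tcp_rot: [-3.141, 0.001, -2.926]
ft_force: [-0.9, -1.8, 6.0]
opening: 0.629
grip_force: 30.0
```

Run:
```python
from h import *
plan([558.4,152.4,92],-2.926,[622.5,9,62],-4.677,14)
```

```text
[[-2.28, -10.99, 2.14, 7.17], [-3.63, -10.61, 2.14, 7.17], [-4.93, -10.08, 2.14, 7.17], [-6.15, -9.38, 2.14, 7.17], [-7.27, -8.54, 2.14, 7.17], [-8.28, -7.57, 2.14, 7.17], [-9.16, -6.48, 2.14, 7.17], [-9.9, -5.29, 2.14, 7.17], [-10.48, -4.01, 2.14, 7.17], [-10.9, -2.67, 2.14, 7.17], [-11.15, -1.29, 2.14, 7.17], [-11.22, 0.11, 2.14, 7.17], [-11.12, 1.51, 2.14, 7.17], [-10.84, 2.88, 2.14, 7.17]]
```

Emit:
{"fn": "carry_out", "kwargs": {
  "motion": [
    [0, 0, -5, 0, 0.5],
    [0, 0, -10, 0, 0.5],
    [0, 0, -20, 0, 0.5],
    [0, 0, -20, 0, 0.5],
    [0, 0, -15, 0, 0.5],
    [0, 0, 0, 0, 0.5]
  ]
}}

```text
t: 10.0
eef_pos: [558.9, 152.7, 94.6]
tcp_rot: [-3.142, 0.003, -2.926]
ft_force: [0.2, 0.1, -6.0]
opening: 0.631
grip_force: 30.0
```

Emit:
{"fn": "carry_out", "kwargs": {
  "motion": [
    [-2.3, -11, 2, 7.2, 0.5],
    [-3.6, -10.6, 2, 7.2, 0.5],
    [-4.9, -10.1, 2, 7.2, 0.5],
    [-6.2, -9.4, 2, 7.2, 0.5],
    [-7.3, -8.5, 2, 7.2, 0.5],
    [-8.3, -7.6, 2, 7.2, 0.5],
    [-9.2, -6.5, 2, 7.2, 0.5],
    [-9.9, -5.3, 2, 7.2, 0.5],
    [-10.5, -4, 2, 7.2, 0.5],
    [-10.9, -2.7, 2, 7.2, 0.5],
    [-11.1, -1.3, 2, 7.2, 0.5],
    [-11.2, 0.1, 2, 7.2, 0.5]
  ]
}}

```text
t: 11.2
eef_pos: [612.3, 29.0, 67.5]
tcp_rot: [-3.14, -0.001, 1.844]
ft_force: [-0.2, -0.5, -5.8]
opening: 0.628
grip_force: 30.0
```

Emit:
{"fn": "carry_out", "kwargs": {
  "motion": [
    [-11.1, 1.5, 2, 7.2, 0.5],
    [-10.8, 2.9, 2, 6.8, 0.5],
    [0, 0, 0, 0, 0.5],
    [0, 0, 0, 0, 0.5],
    [0, 0, 0, 0, 0.5]
  ]
}}

```text
t: 11.7
eef_pos: [621.3, 9.4, 64.3]
tcp_rot: [-3.141, -0.0, 1.608]
ft_force: [-0.3, -0.4, -5.7]
opening: 0.629
grip_force: 30.0
```

Run:
```python
from h import *
from cell import env
import cv2
s=env.read_camera("scene")["color"]
b=cv2.resize(s[130:270,135:325],None,fx=4.2,fy=4.2,interpolation=cv2.INTER_CUBIC);print(b.shape)
cv2.imwrite("pics/m1.png",b[:,:,::-1])
np.set_printoptions(precision=2,suppress=True)
st=env.state(); p=st["eef_pos"];print(p,st["tcp_rot"],st["opening"],st["ft_force"],st["joints"])
q=lambda x,P:((proj("scene",w(x,P))-[135,130]+.5)*4.2-.5)
z=p[2]-22.9
print("drawer",q([p[0],p[1],st["tcp_rot"][2]-np.pi],[(95,30,z),(95,-30,z),(95,30,z+40),(95,-30,z+40),(-95,30,z)]))
print("mach",q([628.65,-150.6,-1.5354],[(-110,120,14),(-110,-120,14),(0,38,14),(0,-38,14),(0,38,94),(0,110,14),(0,110,106),(0,-110,106)]))
print(w([628.65,-150.6,-1.5354],[(-70,0,14),(-100,0,14)]))
```

```text
(588, 798, 3)
[621.33   9.43  64.39] [-3.14 -0.    1.61] 0.6334042867659011 [ 0.69  0.21 -6.22] [-0.09  0.67  1.71  0.    0.76 -0.13]
drawer [[305.27 405.49]
 [340.51 334.31]
 [290.   368.2 ]
 [326.86 296.26]
 [587.38 454.29]]
mach [[325.16 560.61]
 [455.05 273.09]
 [217.29 425.18]
 [264.5  336.98]
 [181.03 351.32]
 [168.4  516.49]
 [120.54 433.53]
 [273.01 171.02]]
[[626.17 -80.64  14.  ]
 [625.11 -50.66  14.  ]]
```

View pics/m1.png

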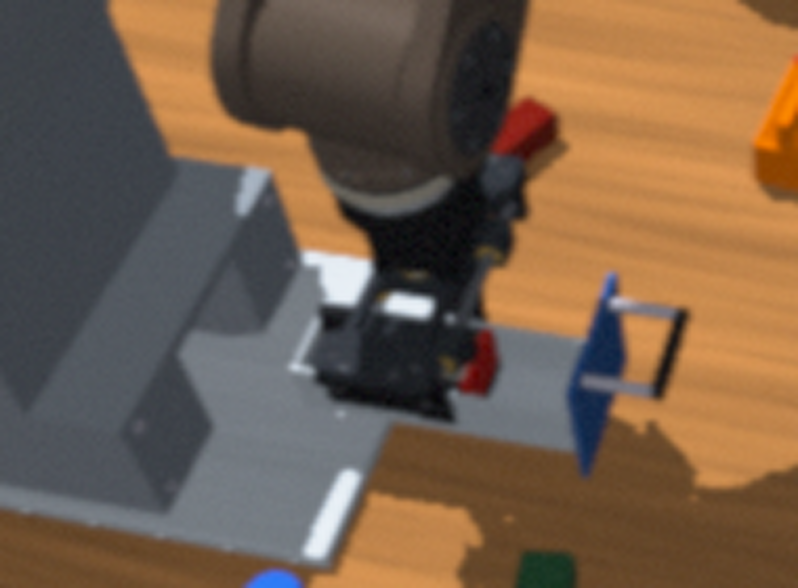

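The box's opening feet show at (212,427) and (265,332), the plate corner at (330,567) and the drawer nose corner at (290,367). All match predictions within about 1 px of the original image, so the alignment stands. Lowering and inserting the nose.

Emit:
{"fn": "carry_out", "kwargs": {
  "motion": [
    [-5, 1.2, 8, 0, 0.5],
    [-10, 0, 10, 0, 0.5],
    [-10, 0, 6, 0, 0.5],
    [-15, 0, 0, 0, 0.5],
    [-15, 0, 0, 0, 0.5],
    [-10, 0, 0, 0, 0.5],
    [-8, 0, 0, 0, 0.5],
    [-7, 0, 0, 0, 0.5],
    [-5, 0, 0, 0, 0.5],
    [0, 0, 0, 0, 0.5],
    [0, 0, 0, 0, 0.5]
  ]
}}

```text
t: 12.85
eef_pos: [625.8, -75.8, 40.5]
tcp_rot: [3.142, -0.0, 1.605]
ft_force: [0.2, -0.2, -5.7]
opening: 0.631
grip_force: 30.0
```

Emit:
{"fn": "carry_out", "kwargs": {
  "motion": [
    [-5, 0, 0, 0, 0.5],
    [0, 0, 1, 0, 0.5],
    [0, 0, 1, 0, 0.5],
    [0, 0, 0.5, 0, 0.5],
    [0, 0, 0.5, 0, 0.5],
    [0, 0, 0, 0, 0.5],
    [0, 0, 0, 0, 0.5]
  ]
}}

```text
t: 13.55
eef_pos: [625.9, -81.0, 37.5]
tcp_rot: [-3.142, -0.0, 1.605]
ft_force: [-0.7, -0.0, -5.7]
opening: 0.626
grip_force: 30.0
```

Emit:
{"fn": "carry_out", "kwargs": {
  "motion": [
    [0, 0, 0.5, 0, 0.5],
    [0, 0, 0.3, 0, 0.5],
    [0, 0, 0.3, 0, 0.5],
    [0, 0, 0, 0, 0.5]
  ]
}}

```text
t: 13.95
eef_pos: [626.0, -81.0, 37.0]
tcp_rot: [3.141, 0.0, 1.605]
ft_force: [-2.3, 0.2, 3.3]
opening: 0.63
grip_force: 30.0
```

Resting on the plate (3.3 N up). Letting go, going up and over to the handle.

Emit:
{"fn": "carry_out", "kwargs": {
  "motion": [
    [0, 0, 0, 0, 0],
    [0, 0, 0, 0, 0],
    [0, 0, 0, 0, 0],
    [0, 0, 0, 0, 0],
    [0, 0, 0, 0, 0],
    [0, 0, 0, 0, 0],
    [0, 0, -15, 0, 0],
    [0, 0, -35, 0, 0],
    [0, 0, -40, 0, 0.3],
    [0, 0, -20, 0, 0.6],
    [30, 0, 0, 0, 0.6],
    [40, 0, 0, 0, 0.6]
  ]
}}

```text
t: 15.15
eef_pos: [624.0, -11.7, 148.5]
tcp_rot: [3.139, 0.0, 1.602]
ft_force: [-0.5, 0.8, -0.8]
opening: 0.721
grip_force: 0.0
```

Emit:
{"fn": "carry_out", "kwargs": {
  "motion": [
    [40, 0, 0, 0, 0.6],
    [36, 0, 0, 0, 0.6],
    [0, 0, 0, 8.2, 0.6],
    [0, 0, 0, 8.2, 0.6],
    [0, 0, 0, 8.2, 0.6],
    [0, 0, 0, 8.2, 0.6],
    [0, 0, 0, 8.2, 0.6],
    [0, 0, 0, 8.2, 0.6],
    [0, 0, 0, 8.2, 0.6],
    [0, 0, 0, 8.2, 0.6],
    [0, 0, 0, 8.2, 0.6],
    [0, 0, 0, 8.2, 0.6]
  ]
}}

```text
t: 16.35
eef_pos: [621.1, 64.9, 147.7]
tcp_rot: [3.141, -0.001, 0.168]
ft_force: [0.1, -0.5, -0.0]
opening: 0.4
grip_force: 0.0
```

Emit:
{"fn": "carry_out", "kwargs": {
  "motion": [
    [0, 0, 0, 8, 0.6],
    [0, 0, 0, 0, 0.6],
    [0, 0, 0, 0, 0.6]
  ]
}}

```text
t: 16.65
eef_pos: [621.1, 64.9, 147.2]
tcp_rot: [-3.142, -0.001, 0.038]
ft_force: [0.1, -0.5, 0.1]
opening: 0.401
grip_force: 0.0
```

Run:
```python
from h import *
from cell import env
import cv2
s=env.read_camera("scene")["color"]
b=cv2.resize(s[130:270,135:325],None,fx=4.2,fy=4.2,interpolation=cv2.INTER_CUBIC)
cv2.imwrite("pics/m2.png",b[:,:,::-1])
np.set_printoptions(precision=2,suppress=True)
st=env.state(); p=st["eef_pos"];print(p,st["tcp_rot"],st["opening"],st["ft_force"],st["joints"])
q=lambda x,P:((proj("scene",w(x,P))-[135,130]+.5)*4.2-.5)
D=[625.9,-81.0,-1.5366]; print(w(D,[(-146,0,94)]))
print("drawer",q(D,[(95,30,54),(-101,48,104),(-101,-48,104),(-101,48,14),(-146,30,94),(-146,-30,94),(-22,23,58),(-22,-23,58)]))
```

```text
[621.07  64.85 147.01] [-3.14 -0.    0.04] 0.4004704763715862 [ 1.48 -0.56  0.04] [-0.    0.57  1.64  0.    0.93  1.53]
[[620.91  64.91  94.  ]]
drawer [[169.05 372.81]
 [432.02 398.86]
 [484.08 279.57]
 [456.88 481.09]
 [515.25 397.15]
 [544.96 321.94]
 [341.31 389.99]
 [368.04 334.75]]
```

View pics/m2.png

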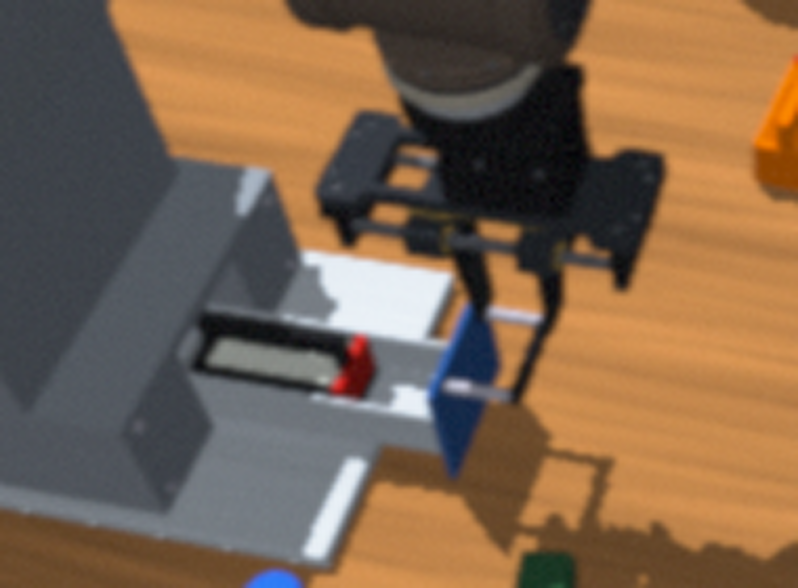

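The drawer rests on the plate with its nose in the opening and its lower plate corner at (455,478) where predicted. The handle runs (515,400)–(545,320), under the fingers. Descending on the bar.

Emit:
{"fn": "carry_out", "kwargs": {
  "motion": [
    [0, 0, 20, 0, 0.6],
    [0, 0, 20, 0, 0.6],
    [0, 0, 16, 0, 0.6],
    [0, 0, 8, 0, 0.6],
    [0, 0, 0, 0, 0.6],
    [0, 0, 0, 0, 0.95],
    [0, 0, 0, 0, 0.95],
    [0, 0, 0, 0, 0.95],
    [0, 0, 0, 0, 0.95],
    [0, 0, 0, 0, 0.95],
    [0, 0, 0, 0, 0.95],
    [0, 0, 0, 0, 0.95]
  ]
}}

```text
t: 17.9
eef_pos: [621.2, 65.0, 82.7]
tcp_rot: [-3.141, -0.001, 0.034]
ft_force: [0.4, 1.8, 2.8]
opening: 0.094
grip_force: 30.0
```

Emit:
{"fn": "carry_out", "kwargs": {
  "motion": [
    [0, 3, 0, 0, 0.95],
    [0, 5, 0, 0, 0.95],
    [0, 5, 0, 0, 0.95],
    [0, 5, 0, 0, 0.95],
    [0, 5, 0, 0, 0.95],
    [0, 5, 0, 0, 0.95]
  ]
}}

```text
t: 18.5
eef_pos: [622.2, 37.5, 82.9]
tcp_rot: [-3.141, -0.001, 0.034]
ft_force: [-1.1, 6.8, 5.3]
opening: 0.094
grip_force: 30.0
```

Emit:
{"fn": "carry_out", "kwargs": {
  "motion": [
    [0, 5, 0, 0, 0.95],
    [0, 6, 0, 0, 0.95],
    [0, 7, 0, 0, 0.95],
    [0, 7, 0, 0, 0.95],
    [0, 7, 0, 0, 0.95],
    [0, 7, 0, 0, 0.95],
    [0, 6, 0, 0, 0.95],
    [0, 5, 0, 0, 0.95]
  ]
}}

```text
t: 19.3
eef_pos: [623.8, -12.6, 82.9]
tcp_rot: [-3.141, -0.001, 0.034]
ft_force: [-1.1, 7.3, 5.9]
opening: 0.099
grip_force: 30.0
```

Emit:
{"fn": "carry_out", "kwargs": {
  "motion": [
    [0, 6, 0, 0, 0.95],
    [0, 7, 0, 0, 0.95],
    [0, 7, 0, 0, 0.95],
    [0, 7, 0, 0, 0.95],
    [0, 7, 0, 0, 0.95],
    [0, 7, 0, 0, 0.95],
    [0, 7, 0, 0, 0.95],
    [0, 6, 0, 0, 0.95],
    [0, 6, 0, 0, 0.95],
    [0, 5, 0, 0, 0.95],
    [0, 3, 0, 0, 0.95],
    [0, 2, 0, 0, 0.95]
  ]
}}

```text
t: 20.5
eef_pos: [626.2, -82.4, 82.9]
tcp_rot: [-3.14, -0.001, 0.034]
ft_force: [-0.3, 7.9, 6.7]
opening: 0.095
grip_force: 30.0
```

Emit:
{"fn": "carry_out", "kwargs": {
  "motion": [
    [0, 2, 0, 0, 0.95],
    [0, 2, 0, 0, 0.95],
    [0, 2, 0, 0, 0.95],
    [0, 2, 0, 0, 0.95],
    [0, 2, 0, 0, 0.95],
    [0, 1, 0, 0, 0.95],
    [0, 1, 0, 0, 0.95],
    [0, 0, 0, 0, 0.95]
  ]
}}

```text
t: 21.3
eef_pos: [626.5, -94.3, 82.9]
tcp_rot: [-3.141, -0.0, 0.034]
ft_force: [0.1, 6.7, 5.9]
opening: 0.095
grip_force: 30.0
```

Emit:
{"fn": "carry_out", "kwargs": {
  "motion": [
    [0, 1, 0, 0, 0.95],
    [0, 1, 0, 0, 0.95],
    [0, 0.5, 0, 0, 0.95],
    [0, 0.5, 0, 0, 0.95],
    [0, 0, 0, 0, 0.95]
  ]
}}

```text
t: 21.8
eef_pos: [626.6, -97.2, 82.9]
tcp_rot: [-3.14, -0.0, 0.034]
ft_force: [-1.2, 7.9, 6.7]
opening: 0.095
grip_force: 30.0
```

Emit:
{"fn": "carry_out", "kwargs": {
  "motion": [
    [0, 0.5, 0, 0, 0.95],
    [0, 0.5, 0, 0, 0.95],
    [0, 0.5, 0, 0, 0.95],
    [0, 0, 0, 0, 0.95]
  ]
}}

```text
t: 22.2
eef_pos: [626.7, -98.7, 82.9]
tcp_rot: [-3.14, -0.0, 0.034]
ft_force: [-0.6, 7.2, 6.5]
opening: 0.092
grip_force: 30.0
```

Emit:
{"fn": "carry_out", "kwargs": {
  "motion": [
    [0, 0.5, 0, 0, 0.95],
    [0, 0.5, 0, 0, 0.95],
    [0, 0.5, 0, 0, 0.95],
    [0, 0, 0, 0, 0.95]
  ]
}}

```text
t: 22.6
eef_pos: [626.7, -100.1, 82.9]
tcp_rot: [-3.14, -0.0, 0.034]
ft_force: [-0.8, 6.9, 6.0]
opening: 0.096
grip_force: 30.0
```

Emit:
{"fn": "carry_out", "kwargs": {
  "motion": [
    [0, 0.5, 0, 0, 0.95],
    [0, 0.5, 0, 0, 0.95],
    [0, 0.5, 0, 0, 0.95],
    [0, 0, 0, 0, 0.95]
  ]
}}

```text
t: 23.0
eef_pos: [626.7, -100.8, 82.9]
tcp_rot: [-3.139, -0.0, 0.034]
ft_force: [0.4, 12.6, 7.7]
opening: 0.097
grip_force: 30.0
```

Emit:
{"fn": "carry_out", "kwargs": {
  "motion": [
    [0, 0.5, 0, 0, 0.95],
    [0, 0.3, 0, 0, 0.95],
    [0, 0, 0, 0, 0.95]
  ]
}}

```text
t: 23.3
eef_pos: [626.7, -100.8, 82.9]
tcp_rot: [-3.138, 0.0, 0.034]
ft_force: [0.3, 16.8, 7.1]
opening: 0.096
grip_force: 30.0
```

It stopped against the face (16.8 N, no further travel). Relaxing, releasing and retreating upwards.

Emit:
{"fn": "carry_out", "kwargs": {
  "motion": [
    [0, -0.7, -0.3, 0, 0.95],
    [0, 0, 0, 0, 0.6],
    [0, 0, 0, 0, 0.6],
    [0, 0, 0, 0, 0.6],
    [0, 0, 0, 0, 0.6],
    [0, 0, -5, 0, 0.6],
    [0, 0, -15, 0, 0.6],
    [0, 0, -30, 0, 0.6],
    [0, -20, -30, 0, 0.6],
    [0, -40, -20, 0, 0.6],
    [0, -40, 0, 0, 0.6],
    [0, -40, 0, 0, 0.6]
  ]
}}

```text
t: 24.5
eef_pos: [622.1, 38.4, 185.1]
tcp_rot: [3.141, -0.003, 0.033]
ft_force: [0.7, 0.3, -0.5]
opening: 0.402
grip_force: 0.0
```

Emit:
{"fn": "carry_out", "kwargs": {
  "motion": [
    [0, -40, 0, 0, 0.6],
    [0, -40, 0, 0, 0.6],
    [0, -30, 0, 0, 0.6],
    [0, 0, 0, 0, 0.6],
    [0, 0, 0, 0, 0.6]
  ]
}}

```text
t: 25.0
eef_pos: [618.2, 147.5, 183.7]
tcp_rot: [3.142, -0.001, 0.035]
ft_force: [-0.0, -0.5, -0.8]
opening: 0.4
grip_force: 0.0
```

Run:
```python
from h import *
from cell import env
import cv2
s=env.read_camera("scene")["color"]; t=env.read_camera("top")["color"]
b=cv2.resize(s[150:270,150:250],None,fx=4,fy=4,interpolation=cv2.INTER_CUBIC)
a=cv2.resize(t[120:240,385:485],None,fx=4,fy=4,interpolation=cv2.INTER_CUBIC)
cv2.imwrite("pics/f1.png",np.hstack([a,b])[:,:,::-1])
```

```text
(no output)
```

View pics/f1.png

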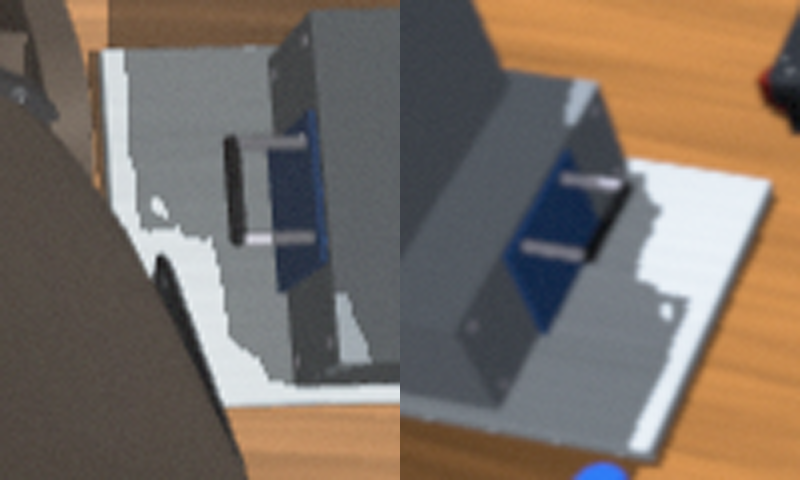

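Both views show the blue front flat on the grey face (top crop about (300,200), scene crop about (550,250)) with the handle square and the arm well clear. Handing in.

```bash
python3 -c "
from cell import env
print(env.job_done())"
```

```text
the job is handed in; nothing more can be done
None
```

The job is handed in at about 25 s of robot time: the clean cassette is seated on both pegs with its red end towards the handle, and the drawer is home with its blue front flat against the machine; the hand-in gave no verdict.

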